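# Load the egg turner and throw it over

### The arm

A 6-joint arm with a two-finger parallel gripper is mounted at the origin on the work surface; the furniture and walls round the work are solid. World frame = base frame: x ahead of the robot, y to its left, z up, the work surface at z = 0. Lengths are in m, angles in rad, forces in N, time in s.
With the tool pointing down it reaches from about 0.3 to 0.875 m from the base axis. Payload 4.2 kg.
Tool frame: the origin (TCP) lies between the finger pads; the fingertips stand 19 mm ahead of it and the grasp point (between the pads) is the TCP (ctrl.nose_length is the distance from the TCP to the fingertips, in m); z points along the fingers, y is the line along which they close (so a half turn about z gives the same grasp; the last joint's range is limited). The gripper opens to 85 mm and grips with 20 to 120 N. Pads are 22 mm wide; open, the fingers measure 114 mm over their backs; the gripper's body (76 mm by 85 mm) begins 54 mm behind the grasp point. The pads swing forward as they close: fully open they stand 13 mm farther back than shut.
Start: joints at [-1.136, 0.32, 1.565, -0, 1.257, -0.02], TCP at [0.253, -0.517, 0.25] pointing down, gripper open.
Joint ranges: [-3.11, 3.11], [-0.84, 2.01], [0.21, 2.61], [-1.34, 4.49], [0.05, 2.63], [-2.56, 2.56]. Speed limits (rad/s): [2.57, 2.57, 3.14, 3.14, 3.14, 3.14].

### API

Orientations are given as a rotation vector (axis times angle).
In Python, from rig import ctrl gives the robot as it stands.
- The arm moves only by the tool carry_out, never from a script. Its arguments are lists of equal length, an entry for each row: "xyz": the shift along the tool's x, y, z in m, a list of three; "angular": the turn, a rotation vector about the tool's x, y, z in rad, a list of three; "gripper": the closure, from -1 (fully open) to 1 (shut). In form: {"xyz": [[dx, dy, dz], ...], "angular": [[wx, wy, wz], ...], "gripper": [gripper, ...]}. A call has 1 to 8 rows; each row shifts and turns the commanded pose from where the row before left it, along the tool's axes as they then stand; what a row does not reach is not made up. A row lasts 1/8 s, in which the tool goes at most 62.5 mm and 10.7 degrees, less where a joint would pass 70% of its speed; a pose out of reach is approached as far as the arm can. A call with a gripper value outside its range is refused whole. The fingers move at their own pace and stop on an object; "squeeze" is the grip in N (left out, the last holds). Time passes only in rows, so rows that do not move let the fingers close. It gives the time, the measured TCP pose, the force, the opening and the grip force at its end, in the units of the state.
- ctrl.state(): the state, without advancing time (a new reading comes with each control period).
- ctrl.get_image(name): name is "side" or "top" or "wrist"; returns the picture (420x560x3 uint8, red, green, blue); there is no depth.
- ctrl.camera_model(name): a dict with "mtx" (3x3 intrinsics, pixels), "k1" (the pictures are not rectified: a ray, as slopes to the right and down, at radius r is drawn at 1 + k1 r^2 times it, then the intrinsics apply), "T" (4x4, takes a point from camera to world coordinates). Camera axes: x right, y up, looking along -z (the intrinsics and any distortion apply to the point x, -y, -z); pixel columns grow to the right and rows downward; lengths in m; the calibration is good to about 2 mm. A picture is of the moment at which its call begins: read the wrist's pose just before it. camera_model takes no time and is no camera call; for the wrist camera it gives the pose at the moment of the call.
- ctrl.job_done(): hands the job in; it is judged then, once.
The state is a dict: "time": time; "joint_positions": joint angles; "joint_velocities": joint speeds; "joint_efforts": joint torques, N m; "position": TCP position; "ee_rot": TCP orientation; "contact_force": force on the tool from outside, world axes, zero at the start; "moment": the same for the moment, N m; "grip_width": finger opening in m; "grasp_force": force on a finger pad.
Only numpy, scipy, OpenCV 4.12 (cv2) and the standard library are available. Lean on these libraries where they do the work, as an engineer would, in place of code of your own. Each camera call takes 0.05 s, during which the arm holds its last target. There are 200 camera calls.

### The job

While the cradle of the egg turner still leans towards the robot, set the two eggs from the wooden rack gently into its two empty cups, pointed end down and square in the cups. Then throw the lever over, so that the cradle leans away and its roller clicks into the far notch, the one with the blue dot, with all three eggs still seated. Eggs crack: do not squeeze, press or drop them, and leave the salt shaker and the marker where they are.

Things in the scene. Friction and masses are not known exactly. Their poses are not given: they have to be found in the camera images.
- turner: Hand egg turner, white stand: base 150 x 270 mm, 14 mm thick, fixed; origin: centre of its underside; x away from the robot, y along it to the lever end. Uprights 111 mm high at y = +-118 mm; the axle runs along y, 85 mm up. At y = 128 mm a fixed aluminium quadrant with two notches: near (yellow dot), far (blue dot).
- cradle (a joint): Lean of the grey cradle (80 x 206 mm plate, top level with the axle; three cups in a row, 62 mm apart) and of the lever fixed to it. +0.45 rad: leaning to the robot, in the near notch, as at the start; 0: level; -0.45: leaning away, in the far notch (blue dot); stops at +-0.56. A spring roller drops into the notches: about 4 N at the knob throws it out, and it snaps home over the last 0.1 rad.
- lever_knob (a point): Centre of the lever's black ball knob, 28 mm in diameter, 125 mm from the axle and 156 mm from the stand's middle, on a 9 mm steel rod from below. z points along the lever, away from the axle.
- pocket_0 (a point): The end (farthest from the lever) cup of the cradle. Point: middle of its round mouth if screwed right down, 20 mm above the cradle's plate; z: the cup's axis, upward; y: along the row to the lever. Empty. Cream, 34 mm wide inside at the mouth, 41 outside, 18 deep, tapering; an egg wedges on the rim, centre 11.8 mm and widest girth 18 mm above the mouth. The cup is screwed 0 to 10 mm higher than this point: not reported, to be felt.
- pocket_1 (a point): The middle cup of the cradle. Point: middle of its round mouth if screwed right down, 20 mm above the cradle's plate; z: the cup's axis, upward; y: along the row to the lever. Empty; otherwise like pocket_0, with its own unreported height of 0 to 10 mm above this point.
- pocket_2 (a point): The end (nearest the lever) cup of the cradle. Point: middle of its round mouth if screwed right down, 20 mm above the cradle's plate; z: the cup's axis, upward; y: along the row to the lever. Holds the third egg from the start; it is screwed right down.
- egg_rack: Wooden egg rack, 146 x 146 mm, 20 mm high, fixed; origin: centre of its underside; four round holes at x, y = +-35 mm. One egg stands in the hole (-35, +35) mm and one in (+35, -35) mm, tips 4 mm above the worktop; do not push them sideways against the wood with over 30 N.
- egg_a_mid (a point): Brown hen's egg, rigid, 56 mm long, 44 mm across, about 58 g, pointed end down. Point: its centre, 28 mm above the pointed tip; the widest girth is 6 mm further up. z: pointed to blunt end. Matt shell; it cracks at 20 N of grip (6 N holds it well), at 8 N of push into a cup, or if it drops more than 1 mm. Starts in the rack.
- egg_b_mid (a point): White hen's egg, rigid, 56 mm long, 44 mm across, about 58 g, pointed end down. Point: its centre, 28 mm above the pointed tip; the widest girth is 6 mm further up. z: pointed to blunt end. Matt shell; it cracks at 20 N of grip (6 N holds it well), at 8 N of push into a cup, or if it drops more than 1 mm. Starts in the rack.
- egg_c_mid (a point): Dark brown hen's egg, rigid, 56 mm long, 44 mm across, about 58 g, pointed end down. Point: its centre, 28 mm above the pointed tip; the widest girth is 6 mm further up. z: pointed to blunt end. Matt shell; it cracks at 20 N of grip (6 N holds it well), at 8 N of push into a cup, or if it drops more than 1 mm. Stands in pocket_2 and stays there.
- salt_shaker: Bystander, loose: glass salt shaker, 44 mm across, 90 mm high; origin under its centre.
- marker: Bystander, loose: felt marker lying on the worktop between robot and turner, 135 mm long along its own y, 17 mm thick; origin under its centre.

How it is judged:
On the way, in this order (a step that is already met when the one before it is completed fails the run):
1. both eggs seated in the two empty cups and let go, the cradle still in the near notch (value of joint cradle above 0.38 rad and ((x of egg_a_mid in the frame of pocket_0 between -0.006 and 0.006 m and y of egg_a_mid in the frame of pocket_0 between -0.006 and 0.006 m and z of egg_a_mid in the frame of pocket_0 between 0.008 and 0.026 m and angle between the z axis of egg_a_mid and the z axis of pocket_0, either way round below 0.22 rad and angle between each of egg_a_mid, egg_b_mid's own z axis and vertical below 1 rad and x of egg_b_mid in the frame of pocket_1 between -0.006 and 0.006 m and y of egg_b_mid in the frame of pocket_1 between -0.006 and 0.006 m and z of egg_b_mid in the frame of pocket_1 between 0.008 and 0.026 m and angle between the z axis of egg_b_mid and the z axis of pocket_1, either way round below 0.22 rad) or (x of egg_a_mid in the frame of pocket_1 between -0.006 and 0.006 m and y of egg_a_mid in the frame of pocket_1 between -0.006 and 0.006 m and z of egg_a_mid in the frame of pocket_1 between 0.008 and 0.026 m and angle between the z axis of egg_a_mid and the z axis of pocket_1, either way round below 0.22 rad and angle between each of egg_a_mid, egg_b_mid's own z axis and vertical below 1 rad and x of egg_b_mid in the frame of pocket_0 between -0.006 and 0.006 m and y of egg_b_mid in the frame of pocket_0 between -0.006 and 0.006 m and z of egg_b_mid in the frame of pocket_0 between 0.008 and 0.026 m and angle between the z axis of egg_b_mid and the z axis of pocket_0, either way round below 0.22 rad)) and contact force between the fingers and egg_a below 0.05 N and contact force between the fingers and egg_b below 0.05 N and contact force between the fingers and egg_c below 0.05 N and linear speed of each of egg_a, egg_b, egg_c below 0.03 m/s), for 0.2 s.
2. the lever thrown into the far notch (value of joint cradle below -0.4 rad), for 0.2 s.
At the end, for the whole second after the job is handed in: Cradle at rest in the far (blue) notch, joint -0.40 to -0.50; brown and white egg one each in pocket_0 and pocket_1, dark brown egg in pocket_2: centred to 6 mm, axis within 0.22 rad of the cup, blunt end up, centre 8 to 26 mm above the pocket point, at rest, let go (value of joint cradle between -0.5 and -0.4 rad and velocity of joint cradle between -0.05 and 0.05 rad/s and ((x of egg_a_mid in the frame of pocket_0 between -0.006 and 0.006 m and y of egg_a_mid in the frame of pocket_0 between -0.006 and 0.006 m and z of egg_a_mid in the frame of pocket_0 between 0.008 and 0.026 m and angle between the z axis of egg_a_mid and the z axis of pocket_0, either way round below 0.22 rad and angle between each of egg_a_mid, egg_b_mid's own z axis and vertical below 1 rad and x of egg_b_mid in the frame of pocket_1 between -0.006 and 0.006 m and y of egg_b_mid in the frame of pocket_1 between -0.006 and 0.006 m and z of egg_b_mid in the frame of pocket_1 between 0.008 and 0.026 m and angle between the z axis of egg_b_mid and the z axis of pocket_1, either way round below 0.22 rad) or (x of egg_a_mid in the frame of pocket_1 between -0.006 and 0.006 m and y of egg_a_mid in the frame of pocket_1 between -0.006 and 0.006 m and z of egg_a_mid in the frame of pocket_1 between 0.008 and 0.026 m and angle between the z axis of egg_a_mid and the z axis of pocket_1, either way round below 0.22 rad and angle between each of egg_a_mid, egg_b_mid's own z axis and vertical below 1 rad and x of egg_b_mid in the frame of pocket_0 between -0.006 and 0.006 m and y of egg_b_mid in the frame of pocket_0 between -0.006 and 0.006 m and z of egg_b_mid in the frame of pocket_0 between 0.008 and 0.026 m and angle between the z axis of egg_b_mid and the z axis of pocket_0, either way round below 0.22 rad)) and x of egg_c_mid in the frame of pocket_2 between -0.006 and 0.006 m and y of egg_c_mid in the frame of pocket_2 between -0.006 and 0.006 m and z of egg_c_mid in the frame of pocket_2 between 0.008 and 0.026 m and angle between the z axis of egg_c_mid and the z axis of pocket_2, either way round below 0.22 rad and angle between egg_c_mid's own z axis and vertical below 1 rad and contact force between the fingers and egg_a below 0.05 N and contact force between the fingers and egg_b below 0.05 N and contact force between the fingers and egg_c below 0.05 N and linear speed of each of egg_a, egg_b, egg_c below 0.03 m/s); the robot touches nothing.
It fails at once if an egg squeezed with more than 20 N a finger (contact force between the fingers and egg_a above 40 N or contact force between the fingers and egg_b above 40 N or contact force between the fingers and egg_c above 40 N).
It fails at once if an egg pressed hard into a cup of the turner (contact force between any of egg_a, egg_b, egg_c and turner above 8 N).
It fails at once if an egg pressed hard against the rack (contact force between any of egg_a, egg_b and egg_rack above 30 N).
It fails at once if an egg dropped (moving faster than 0.15 m/s with no finger on it) ((linear speed of egg_a above 0.15 m/s and contact force between the fingers and egg_a below 0.02 N) or (linear speed of egg_b above 0.15 m/s and contact force between the fingers and egg_b below 0.02 N) or (linear speed of egg_c above 0.15 m/s and contact force between the fingers and egg_c below 0.02 N)).
It fails at once if a bystander moved more than 20 mm (distance of any of salt_shaker, marker from where it was at the start of the episode above 0.02 m).
It also fails if it takes over 72 s, if anything falls off the work surface, if the arm or the gripper's body presses on something with over 40 N, if the wrist force passes 120 N, or if a joint passes its speed limit or range.

## Working session

There is one attempt and no reset: what is moved stays moved. The work goes in short steps, Python scripts to look and compute and a tool call to move; the robot and the scene stay as the last step left them, time stands still between calls to the robot, and variables do not carry over. Pictures are saved under pics/ and viewed, at most 10 in all, crops included, and the job is handed in when it is done.

Besides the shell and the picture viewer there is one more tool, called after "Emit:" in YAML: its name, and indented under it one key for each argument. carry_out: Moves the arm, as the interface text tells. Its arguments: {"type":"object","properties":{"xyz":{"type":"array"},"angular":{"type":"array"},"gripper":{"type":"array"},"squeeze":{"type":"number"}},"required":["xyz","angular","gripper"]}

```bash
mkdir -p pics; python3 - <<'E'
from rig import ctrl
import cv2,numpy as np
print(ctrl.state())
for n in ["side","top"]:
    im=ctrl.get_image(n); cv2.imwrite(f"pics/{n}0.png",im[:,:,::-1])
    m=ctrl.camera_model(n); print(n,m)
m=ctrl.camera_model("wrist");print(m)
E
ls
```

```text
{'time': 0.0, 'joint_positions': array([-1.13598171e+00,  3.20282808e-01,  1.56569740e+00, -1.56793075e-05,
        1.25740578e+00, -2.00403203e-02]), 'joint_velocities': array([ 0.00053649,  0.00081839,  0.00153701,  0.00010048, -0.00014571,
        0.00203832]), 'joint_efforts': array([ 2.00885799e-03, -4.15521455e+01, -2.34167540e+01,  2.35920916e-04,
        8.13410268e-03, -1.76230252e-06]), 'position': array([ 0.2523997 , -0.51613505,  0.24948033]), 'ee_rot': array([-3.05898705e+00, -7.07953543e-01,  6.02608259e-04]), 'contact_force': array([-0.53656035,  0.98296034, -0.00440641]), 'moment': array([-0.0698649 ,  0.02586456, -0.00620533]), 'grasp_force': 0.0, 'grip_width': 0.08531911122231849}
side {'mtx': array([[487.86340894,   0.        , 287.5016046 ],
       [  0.        , 487.86340894, 207.57599333],
       [  0.        ,   0.        ,   1.        ]]), 'k1': -0.11396460051492067, 'T': array([[-0.97352954,  0.10696945, -0.20198458,  0.33768481],
       [-0.22844664, -0.48337509,  0.84508026,  0.85529805],
       [-0.00723654,  0.8688533 ,  0.49501674,  0.64033985],
       [
[... 345 characters left out ...]
  [-9.99986617e-01,  4.95440296e-03, -1.48976019e-03,
        -2.05909830e-02],
       [-8.49604849e-04,  1.26785031e-01,  9.91929853e-01,
         1.24448592e+00],
       [ 0.00000000e+00,  0.00000000e+00,  0.00000000e+00,
         1.00000000e+00]])}
{'mtx': array([[309.45676739,   0.        , 280.71685781],
       [  0.        , 309.45676739, 215.68179332],
       [  0.        ,   0.        ,   1.        ]]), 'k1': -0.0017523851985468018, 'T': array([[ 0.44035658,  0.85812018,  0.26403756,  0.31998858],
       [-0.89781825,  0.42183488,  0.12640304, -0.48301203],
       [-0.00291125, -0.29272015,  0.95619372,  0.37328124],
       [ 0.        ,  0.        ,  0.        ,  1.        ]])}
pics
```

View pics/side0.png

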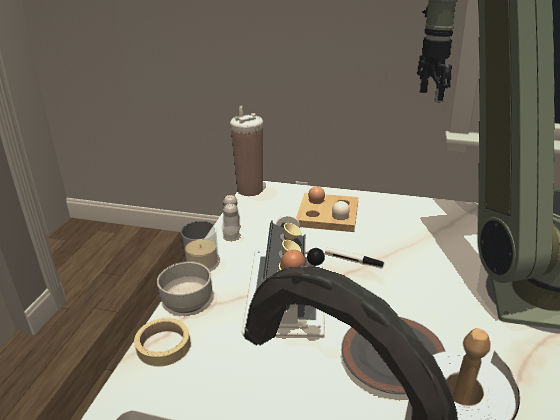

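View pics/top0.png

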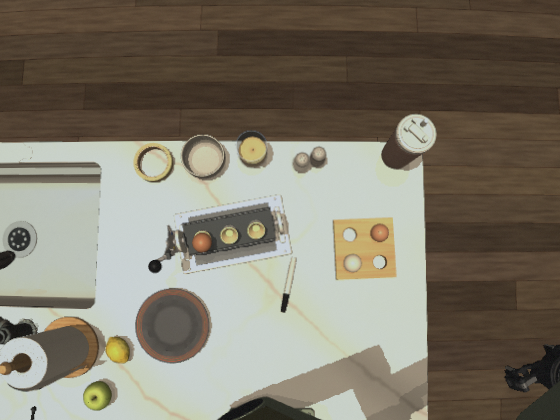

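The side view shows the turner at about (280,265), the white egg at (341,210), the brown egg at (316,194) and the knob at (316,256). The top view shows the turner at about (232,233), egg c at (202,242), the empty cups at (229,235) and (256,230), the knob at (155,267), the rack at (365,248), brown egg (380,232), white egg (352,263) and marker (288,285).

```bash
cat > h.py <<'E'
import cv2,numpy as np
from scipy.spatial.transform import Rotation as R
def ray(m,uv):
    K=m["mtx"];uv=np.atleast_2d(uv).astype(float)
    d=np.c_[(uv[:,0]-K[0,2])/K[0,0],(uv[:,1]-K[1,2])/K[1,1]];s=d.copy()
    for _ in range(20): s=d/(1+m["k1"]*(s**2).sum(1))[:,None]
    v=np.c_[s[:,0],-s[:,1],-np.ones(len(s))]@m["T"][:3,:3].T
    return m["T"][:3,3],v
def plane(m,uv,z):
    o,v=ray(m,uv); return o+v*((z-o[2])/v[:,2])[:,None]
def tri(obs):
    A=np.zeros((3,3));b=np.zeros(3)
    for m,uv in obs:
        o,v=ray(m,uv);v=v[0]/np.linalg.norm(v[0]);P=np.eye(3)-np.outer(v,v);A+=P;b+=P@o
    x=np.linalg.solve(A,b)
    res=[np.linalg.norm(np.cross(ray(m,uv)[1][0]/np.linalg.norm(ray(m,uv)[1][0]),x-m["T"][:3,3])) for m,uv in obs]
    return x,res
def proj(m,p):
    q=(np.atleast_2d(p)-m["T"][:3,3])@m["T"][:3,:3]
    s=np.c_[q[:,0]/-q[:,2],-q[:,1]/-q[:,2]];s=s*(1+m["k1"]*(s**2).sum(1))[:,None]
    return s*m["mtx"][0,0]+m["mtx"][:2,2]
E
python3 - <<'E'
from rig import ctrl
from h import *
im=cv2.imread("pics/top0.png");m=ctrl.camera_model("top")
hsv=cv2.cvtColor(im,cv2.COLOR_BGR2HSV)
def blobs(mask,box,amin=30):
    x0,y0,x1,y1=box;k=np.zeros(mask.shape,np.uint8);k[y0:y1,x0:x1]=mask[y0:y1,x0:x1]*255
    n,l,s,c=cv2.connectedComponentsWithStats(k)
    return [(s[i,4],c[i].round(1),(l==i).astype(np.uint8)) for i in range(1,n) if s[i,4]>amin]
H,S,V=[hsv[...,i].astype(int) for i in range(3)]
wood=(H>10)&(H<25)&(S>90)&(V>120)
b=max(blobs(wood,(320,205,410,290)),key=lambda t:t[0])
pts=np.argwhere(b[2])[:,::-1]
r=cv2.minAreaRect(plane(m,pts,0.02)[:,:2].astype(np.float32)*1000);print("rack",r)
for nm,box in [("brown",(366,220,395,245)),("white",(340,250,366,275)),("c",(185,228,216,256)),("knob",(140,255,168,278))]:
    x0,y0,x1,y1=box
    mk={"brown":(H<12)&(S>100),"white":(S<90)&(V>140),"c":(H<14)&(S>100),"knob":V<60}[nm]
    for t in blobs(mk,box): print(nm,t[0],t[1],plane(m,t[1],{"brown":.038,"white":.038,"c":.118,"knob":.2}[nm]).round(4))
for u in [(229,235),(256,230)]: print("cup~",plane(m,u,.105).round(4))
s=im[185:285,140:300];cv2.imwrite("pics/topz.png",cv2.resize(s,None,fx=5,fy=5,interpolation=cv2.INTER_CUBIC))
E
```

```text
rack ((489.2789306640625, -224.0666961669922), (143.81961059570312, 146.12826538085938), 2.5495283603668213)
white 248 [352.1 262.7] [[ 0.4535 -0.1914  0.038 ]]
c 286 [201.5 242.3] [[0.4956 0.1571 0.118 ]]
knob 121 [154.5 265.7] [[0.4412 0.2416 0.2   ]]
cup~ [[0.5134 0.0969 0.105 ]]
cup~ [[0.5251 0.0357 0.105 ]]
```

View pics/topz.png

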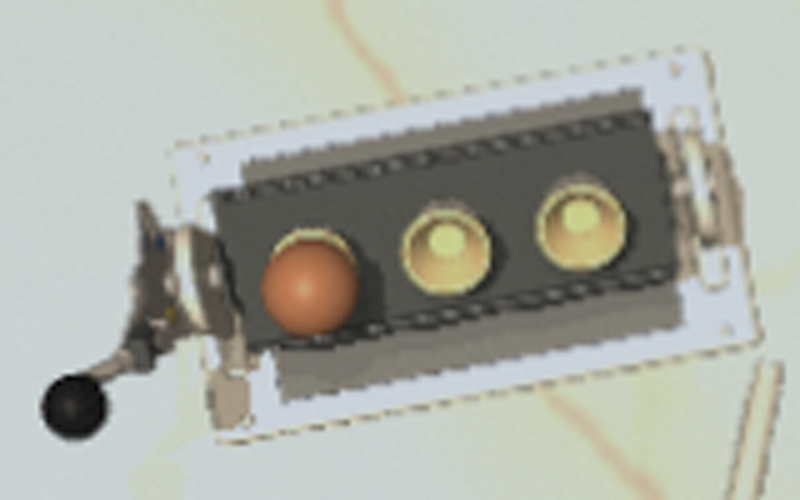

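Zoomed crop: base corners are at about (172,145), (705,48), (762,340) and (222,443) in crop pixels, empty cups at (446,250) and (582,227), egg c at (309,287) and the knob at (75,406). First I turn the tool to the turner's yaw and move over the rack.

Emit:
carry_out:
  xyz:
    - [0,0,0]
    - [0,0,0]
    - [0,0,0]
    - [0,0,0]
    - [0,0,0]
    - [0,0,0]
    - [0,0,0]
    - [0,0,0]
  angular:
    - [0,0,-0.163]
    - [0,0,-0.163]
    - [0,0,-0.163]
    - [0,0,-0.163]
    - [0,0,-0.163]
    - [0,0,-0.163]
    - [0,0,-0.163]
    - [0,0,-0.165]
  gripper: [-1,-1,-1,-1,-1,-1,-1,-1]
  squeeze: 20

```text
time: 1.1
position: [0.2525, -0.5163, 0.2498]
ee_rot: [-1.993, -2.427, -0.001]
contact_force: [0.5, -0.0, 0.3]
grip_width: 0.0852
grasp_force: 0.0
```

Emit:
carry_out:
  xyz:
    - [0.03,0.036,0.006]
    - [0.03,0.036,0.006]
    - [0.03,0.036,0.006]
    - [0.03,0.036,0.006]
    - [0.03,0.036,0.006]
    - [0.03,0.036,0.006]
    - [0.03,0.036,0.006]
    - [0.03,0.036,0.008]
  angular:
    - [0,0,0]
    - [0,0,0]
    - [0,0,0]
    - [0,0,0]
    - [0,0,0]
    - [0,0,0]
    - [0,0,0]
    - [0,0,0]
  gripper: [-1,-1,-1,-1,-1,-1,-1,-1]

```text
time: 2.1
position: [0.4908, -0.2252, 0.2]
ee_rot: [2.001, 2.422, -0.0]
contact_force: [0.1, -0.8, 0.8]
grip_width: 0.0852
grasp_force: 0.0
```

```bash
python3 - <<'E'
from rig import ctrl
from h import *
s=ctrl.state();print(s["time"],s["position"],R.from_rotvec(s["ee_rot"]).as_matrix().round(3),s["joint_positions"],ctrl.nose_length)
m=ctrl.camera_model("wrist");im=ctrl.get_image("wrist");cv2.imwrite("pics/w1.png",im[:,:,::-1])
np.savez("w1",**m)
t=ctrl.camera_model("top")
c=np.array([(172,145),(705,48),(762,340),(222,443)])/5+[140,185]-0.4
P=plane(t,c,.014);print(P.round(4),P.mean(0));print([np.linalg.norm(P[i]-P[i-1]).round(4) for i in range(4)])
a=(P[0]-P[1])+(P[3]-P[2]);print("yaw y",np.arctan2(-a[0],a[1]))
a=(P[0]-P[3])+(P[1]-P[2]);print("yaw x",np.arctan2(a[1],a[0]))
k=tri([(t,(154.5,265.7)),(ctrl.camera_model("side"),(316,256.5))]);print("knob",k)
E
```

```text
2.1 [ 0.49082406 -0.22517659  0.19996044] [[-0.189  0.982 -0.   ]
 [ 0.982  0.189 -0.   ]
 [-0.    -0.    -1.   ]] [-4.51350271e-01  3.02708061e-01  1.72319844e+00 -1.45256720e-04
  1.11570889e+00 -6.41300953e-01] 0.019
[[ 0.5723  0.2436  0.014 ]
 [ 0.6219 -0.0196  0.014 ]
 [ 0.4781 -0.0481  0.014 ]
 [ 0.4261  0.2148  0.014 ]] [0.52457949 0.09767705 0.014     ]
[np.float64(0.149), np.float64(0.2679), np.float64(0.1466), np.float64(0.2681)]
yaw y 0.19073131310880012
yaw x 0.1950796998914074
knob (array([0.44030541, 0.24173106, 0.19884735]), [np.float64(0.0008776590803023532), np.float64(0.0008776590803022694)])
```

View pics/w1.png

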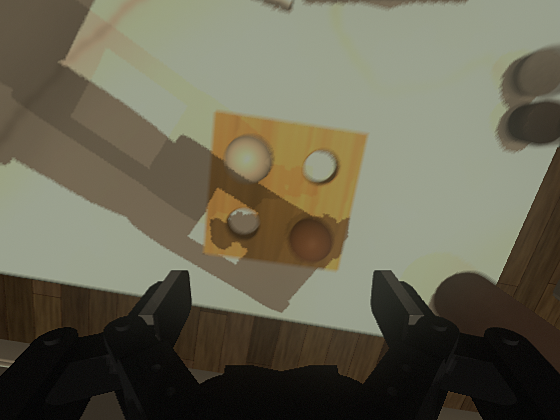

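The wrist view shows the white egg at about (248,159), the brown egg at (311,240), rack corners at about (216,111), (367,134), (339,270) and (205,254), and fingers at the bottom left and right.

```bash
python3 - <<'E'
from rig import ctrl
from h import *
m=dict(np.load("w1.npz"))
g=cv2.imread("pics/w1.png")
P=plane(m,[(216,111),(367,134),(339,270),(205,254)],.02);print(P.mean(0),P.round(4))
hsv=cv2.cvtColor(g,cv2.COLOR_BGR2HSV)
for n,uv in [("white",(248,159)),("brown",(311,240))]:
    print(n,plane(m,uv,.036).round(4))
    x,y=uv;s=g[y-32:y+32,x-32:x+32];gr=cv2.medianBlur(hsv[y-32:y+32,x-32:x+32,1],3)
    c=cv2.HoughCircles(gr,cv2.HOUGH_GRADIENT,1,20,param1=60,param2=8,minRadius=20,maxRadius=28)
    if c is not None:
        for q in c[0][:2]: print(q-[32-x,32-y,0],plane(m,q[:2]-[32-x,32-y],.036).round(4))
t=ctrl.state()
E
```

```text
[ 0.49190787 -0.22270978  0.02      ] [[ 0.4162 -0.1537  0.02  ]
 [ 0.5596 -0.147   0.02  ]
 [ 0.5684 -0.2907  0.02  ]
 [ 0.4235 -0.2995  0.02  ]]
white [[ 0.4537 -0.1896  0.036 ]]
[248.5        158.5         24.29999924] [[ 0.4541 -0.189   0.036 ]]
brown [[ 0.5281 -0.2565  0.036 ]]
```

Emit:
carry_out:
  xyz:
    - [0.0206,-0.0148,0]
    - [0.0207,-0.0147,0]
    - [0,0,0.03]
    - [0,0,0.03]
    - [0,0,0.03]
    - [0,0,0.02]
    - [0,0,0]
    - [0,0,0]
  angular:
    - [0,0,0]
    - [0,0,0]
    - [0,0,0]
    - [0,0,0]
    - [0,0,0]
    - [0,0,0]
    - [0,0,0]
    - [0,0,0]
  gripper: [-0.4,-0.4,-0.4,-0.4,-0.4,-0.4,-0.4,-0.4]
  squeeze: 20

```text
time: 3.15
position: [0.4537, -0.1918, 0.0909]
ee_rot: [2.0, 2.421, 0.0]
contact_force: [-0.2, -0.6, 1.4]
grip_width: 0.0598
grasp_force: 0.0
```

```bash
python3 - <<'E'
from rig import ctrl
from h import *
s=ctrl.state();print(s["position"],s["grip_width"],s["contact_force"])
m=ctrl.camera_model("wrist");im=ctrl.get_image("wrist");cv2.imwrite("pics/w2.png",im[:,:,::-1]);np.savez("w2",**m)
Rm=R.from_rotvec(s["ee_rot"]).as_matrix()
for d in (0,.019):print("TCP px",proj(m,s["position"]+Rm[:,2]*d),"egg px",proj(m,[.454,-.1902,.038]))
E
```

```text
[ 0.4537259  -0.19180792  0.09093473] 0.059770930812248484 [-0.17672471 -0.59245272  1.41847659]
TCP px [[279.7091133  294.82280638]] egg px [[280.80728212 246.43739077]]
TCP px [[279.81334412 274.916094  ]] egg px [[280.80728212 246.43739077]]
```

View pics/w2.png

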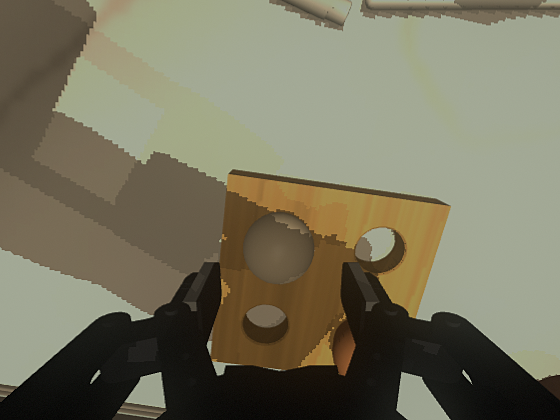

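Egg circle in the wrist view is centred at (279.5,248) with radius 35 px; predicted (280.8,246.4), so the fingers straddle it well. Descend and close gradually.

Emit:
carry_out:
  xyz:
    - [0.0015,0,0.02]
    - [0,0,0.02]
    - [0,0,0.013]
    - [0,0,0]
    - [0,0,0]
    - [0,0,0]
    - [0,0,0]
    - [0,0,0]
  angular:
    - [0,0,0]
    - [0,0,0]
    - [0,0,0]
    - [0,0,0]
    - [0,0,0]
    - [0,0,0]
    - [0,0,0]
    - [0,0,0]
  gripper: [-0.4,-0.4,-0.4,-0.3,-0.2,-0.12,-0.08,-0.08]
  squeeze: 6

```text
time: 4.2
position: [0.4531, -0.1901, 0.0376]
ee_rot: [2.0, 2.422, 0.0]
contact_force: [-0.6, -0.1, -0.2]
grip_width: 0.0464
grasp_force: 0.2
```

Emit:
carry_out:
  xyz:
    - [0,0,0]
    - [0,0,0]
    - [0,0,0]
    - [0,0,0]
  angular:
    - [0,0,0]
    - [0,0,0]
    - [0,0,0]
    - [0,0,0]
  gripper: [-0.06,-0.04,-0.03,-0.03]
  squeeze: 6

```text
time: 4.7
position: [0.4523, -0.19, 0.0373]
ee_rot: [-1.999, -2.422, 0.001]
contact_force: [-4.4, -2.5, 4.2]
grip_width: 0.0439
grasp_force: 2.6
```

Emit:
carry_out:
  xyz:
    - [-0.0004,-0.0008,0]
    - [0,0,0]
    - [0,0,0]
    - [0,0,0]
  angular:
    - [0,0,0]
    - [0,0,0]
    - [0,0,0]
    - [0,0,0]
  gripper: [-0.03,-0.04,-0.05,-0.05]
  squeeze: 6

```text
time: 5.2
position: [0.4526, -0.1905, 0.0373]
ee_rot: [2.001, 2.422, 0.0]
contact_force: [-2.7, 0.4, 1.5]
grip_width: 0.0449
grasp_force: 0.7
```

Emit:
carry_out:
  xyz:
    - [0,-0.0003,0]
    - [0,0,0]
    - [0,0,0]
    - [0,0,0]
  angular:
    - [0,0,0]
    - [0,0,0]
    - [0,0,0]
    - [0,0,0]
  gripper: [-0.03,-0.02,-0.01,-0.01]
  squeeze: 6

```text
time: 5.7
position: [0.452, -0.1906, 0.0374]
ee_rot: [2.001, 2.422, 0.0]
contact_force: [-2.2, 1.0, 2.0]
grip_width: 0.0432
grasp_force: 7.7
```

Emit:
carry_out:
  xyz:
    - [0,0,-0.004]
    - [0,0,-0.01]
    - [0,0,-0.02]
    - [0,0,-0.03]
    - [0,0,-0.04]
    - [0,0,-0.04]
    - [0,0,-0.02]
    - [0,0,0]
  angular:
    - [0,0,0]
    - [0,0,0]
    - [0,0,0]
    - [0,0,0]
    - [0,0,0]
    - [0,0,0]
    - [0,0,0]
    - [0,0,0]
  gripper: [-0.01,-0.01,-0.01,-0.01,-0.01,-0.01,-0.01,-0.01]

```text
time: 6.7
position: [0.4531, -0.1911, 0.2034]
ee_rot: [1.997, 2.418, 0.002]
contact_force: [0.7, -0.4, -1.1]
grip_width: 0.0431
grasp_force: 7.8
```

```bash
python3 - <<'E'
from rig import ctrl
from h import *
s=ctrl.state();print(s["position"],s["grip_width"],s["contact_force"],s["grasp_force"])
m=ctrl.camera_model("wrist");im=ctrl.get_image("wrist");cv2.imwrite("pics/w3.png",im[:,:,::-1]);np.savez("w3",**m)
E
```

```text
[ 0.45310912 -0.19111262  0.20344301] 0.04314032469504431 [ 0.73445215 -0.42255915 -1.1241788 ] 7.766062617301941
```

View pics/w3.png

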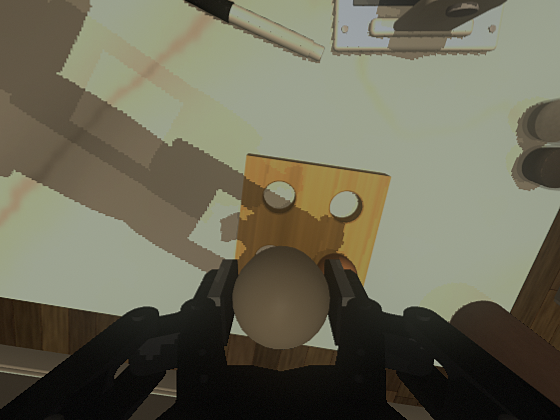

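White egg held squarely between the pads, circle at (281,299), close to the TCP projection (280,295). Carry it over pocket_1, then tilt.

Emit:
carry_out:
  xyz:
    - [0.02,0.005,-0.001]
    - [0.04,0.0095,-0.001]
    - [0.045,0.011,-0.001]
    - [0.045,0.011,-0.001]
    - [0.045,0.011,-0.001]
    - [0.04,0.0095,-0.001]
    - [0.035,0.008,0]
    - [0,0,0]
  angular:
    - [0,0,0]
    - [0,0,0]
    - [0,0,0]
    - [0,0,0]
    - [0,0,0]
    - [0,0,0]
    - [0,0,0]
    - [0,0,0]
  gripper: [-0.01,-0.01,-0.01,-0.01,-0.01,-0.01,-0.01,-0.01]

```text
time: 7.75
position: [0.4642, 0.0885, 0.2059]
ee_rot: [-1.995, -2.424, 0.003]
contact_force: [-0.0, -0.4, -0.3]
grip_width: 0.0435
grasp_force: 7.8
```

Emit:
carry_out:
  xyz:
    - [0,0,0]
    - [0,0,0]
    - [0,0,0]
    - [0,0,0]
    - [0,0,0]
    - [0,0,0]
    - [0,0,0]
    - [0,0,0]
  angular:
    - [-0.05,0,0]
    - [-0.08,0,0]
    - [-0.08,0,0]
    - [-0.08,0,0]
    - [-0.08,0,0]
    - [-0.08,0,0]
    - [0,0,0]
    - [0,0,0]
  gripper: [-0.01,-0.01,-0.01,-0.01,-0.01,-0.01,-0.01,-0.01]

```text
time: 8.75
position: [0.4652, 0.0864, 0.2072]
ee_rot: [1.792, 2.169, 0.495]
contact_force: [0.3, -0.5, -0.4]
grip_width: 0.0432
grasp_force: 7.8
```

```bash
python3 - <<'E'
from rig import ctrl
from h import *
s=ctrl.state();print(s["time"],s["position"],s["grip_width"],s["contact_force"],s["grasp_force"]);print(R.from_rotvec(s["ee_rot"]).as_matrix().round(3))
m=ctrl.camera_model("wrist");im=ctrl.get_image("wrist");np.savez("w4",**m)
c,sn=np.cos(.191),np.sin(.191);Tz=np.array([[c,-sn,0],[sn,c,0],[0,0,1]]);O=np.array([.5246,.0977,0])
g=im[:,:,::-1].copy();cv2.imwrite("pics/w4.png",g)
sd=cv2.imread("pics/side0.png");ms=ctrl.camera_model("side")
for y in (-.062,0,.062):
    for h in (0,.01):
        p=O+Tz@np.array([-.435*(.02+h),y,.085+.9004*(.02+h)])
        print(y,h,p.round(4),"w",proj(m,p).round(1),"side",proj(ms,p).round(1),"top",proj(ctrl.camera_model("top"),p).round(1))
a=cv2.resize(g[80:330,130:430],None,fx=1.5,fy=1.5,interpolation=cv2.INTER_CUBIC)
b=cv2.resize(sd[215:265,265:335],None,fx=5,fy=5,interpolation=cv2.INTER_CUBIC)
out=np.zeros((max(a.shape[0],b.shape[0]),a.shape[1]+b.shape[1],3),np.uint8);out[:a.shape[0],:a.shape[1]]=a;out[:b.shape[0],a.shape[1]:]=b
cv2.imwrite("pics/mix.png",out);print(out.shape)
E
```

```text
8.75 [0.46521679 0.08635477 0.20721695] 0.043217590491968966 [ 0.34798026 -0.45534892 -0.35342961] 7.7866946160793304
[[-0.188  0.885  0.426]
 [ 0.982  0.17   0.081]
 [-0.     0.434 -0.901]]
-0.062 0 [0.5278 0.0352 0.103 ] w [[281.9 286.1]] side [[290.5 232.1]] top [[256.3 228.9]]
-0.062 0.01 [0.5236 0.0344 0.112 ] w [[281.9 292.2]] side [[292.6 228.4]] top [[256.4 230.4]]
0 0 [0.5161 0.096  0.103 ] w [[281.9 218.2]] side [[289.4 249.3]] top [[229.5 233.9]]
0 0.01 [0.5118 0.0952 0.112 ] w [[281.9 222. ]] side [[291.6 245.5]] top [[229.4 235.5]]
0.062 0 [0.5043 0.1569 0.103 ] w [[281.9 139.8]] side [[288.2 268.6]] top [[202.7 238.9]]
0.062 0.01 [0.5    0.1561 0.112 ] w [[281.9 140.6]] side [[290.5 264.6]] top [[202.4 240.5]]
(375, 800, 3)
```

View pics/mix.png

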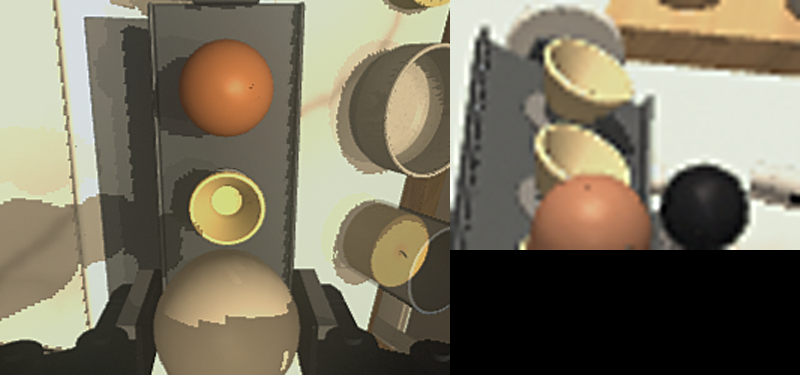

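Wrist half: pocket_1's mouth is centred at about (282,218.7) in image pixels and predicted at (281.9,218–222), so the lateral fit is right. Side half: the mouths are at about (293,229) and (291,246), suggesting raised cups. Heights remain to be felt, so I descend to just above the highest possible seat.

Emit:
carry_out:
  xyz:
    - [0,0.0013,0.015]
    - [0,0,0.02]
    - [0,0,0.02]
    - [0,0,0.015]
    - [0,0,0.01]
    - [0,0,0.005]
    - [0,0,0]
    - [0,0,0]
  angular:
    - [0,0,0]
    - [0,0,0]
    - [0,0,0]
    - [0,0,0]
    - [0,0,0]
    - [0,0,0]
    - [0,0,0]
    - [0,0,0]
  gripper: [-0.01,-0.01,-0.01,-0.01,-0.01,-0.01,-0.01,-0.01]

```text
time: 9.8
position: [0.5025, 0.094, 0.1318]
ee_rot: [1.791, 2.168, 0.497]
contact_force: [-0.1, -0.5, -1.3]
grip_width: 0.0435
grasp_force: 7.8
```

```bash
cat > d.py <<'E'
from rig import ctrl
from h import *
import sys
y=float(sys.argv[1]);s=ctrl.state()
c,sn=np.cos(.191),np.sin(.191);Tz=np.array([[c,-sn,0],[sn,c,0],[0,0,1]]);O=np.array([.5246,.0977,0])
a=Tz@[-np.sin(.45),0,np.cos(.45)];p=O+Tz@[0,y,.085]+.02*a
Rm=R.from_rotvec(s["ee_rot"]).as_matrix();d=s["position"]-p
print("t",s["time"],"along",d@a,"tool err",Rm.T@(d-a*(d@a)),"Ftool",Rm.T@s["contact_force"],"grip",s["grasp_force"],"z.a",-Rm[:,2]@a,"M",s["moment"])
E
python3 d.py 0
python3 - <<'E'
from rig import ctrl
import cv2
im=ctrl.get_image("side");s=im[205:275,255:345,::-1]
cv2.imwrite("pics/s5.png",cv2.resize(s,None,fx=7,fy=7,interpolation=cv2.INTER_CUBIC))
E
```

```text
t 9.8 along 0.031892635964798154 tool err [ 5.66312929e-04  1.52745588e-04 -1.84987909e-07] Ftool [-0.48826064 -0.71921252  1.08503662] grip 7.786920815706253 z.a 0.9999995299487439 M [-0.03961928  0.2662876   0.03753377]
```

View pics/s5.png

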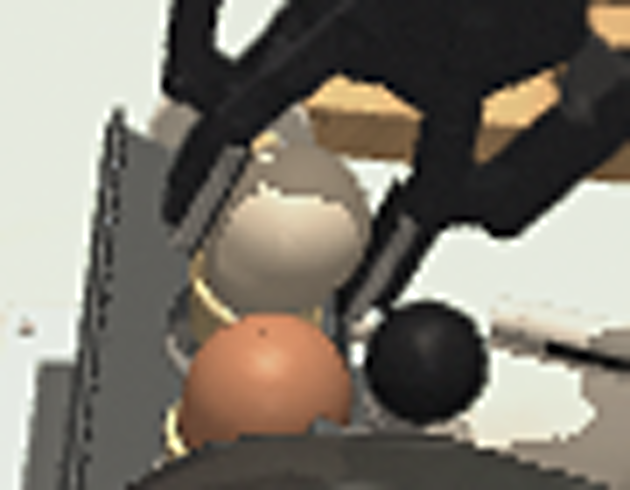

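The white egg is over the middle cup at about (285,230) in the crop, with the cup rim just below it. Now feel downwards.

Emit:
carry_out:
  xyz:
    - [-0.0005,0,0.0005]
    - [0,0,0.0005]
    - [0,0,0.0005]
    - [0,0,0]
  angular:
    - [0,0,0]
    - [0,0,0]
    - [0,0,0]
    - [0,0,0]
  gripper: [-0.01,-0.01,-0.01,-0.01]

```text
time: 10.35
position: [0.5031, 0.0937, 0.1301]
ee_rot: [1.791, 2.169, 0.497]
contact_force: [-1.0, 0.2, 0.3]
grip_width: 0.0427
grasp_force: 7.8
```

```bash
python3 d.py 0
```

```text
t 10.35 along 0.03010740138480591 tool err [ 1.44484032e-04 -8.49763564e-05 -8.55410006e-08] Ftool [ 0.43126501 -0.73427748 -0.66208506] grip 7.84498929977417 z.a 0.9999998697702462 M [0.0438476  0.26990354 0.03471677]
```

Emit:
carry_out:
  xyz:
    - [0,0,0.0005]
    - [0,0,0.0005]
    - [0,0,0]
  angular:
    - [0,0,0]
    - [0,0,0]
    - [0,0,0]
  gripper: [-0.01,-0.01,-0.01]

```text
time: 10.72
position: [0.5034, 0.094, 0.1295]
ee_rot: [1.791, 2.169, 0.497]
contact_force: [-4.1, 2.5, 5.5]
grip_width: 0.0433
grasp_force: 8.1
```

```bash
python3 d.py 0
```

```text
t 10.725 along 0.029368107304822585 tool err [ 3.90112765e-04 -1.10061236e-06 -5.51160712e-08] Ftool [ 3.27671467 -0.83197569 -6.47903248] grip 8.061693012714386 z.a 0.9999998254514675 M [0.35454691 0.32273277 0.19149272]
```

Contact felt, with a sideways component; relieve it.

Emit:
carry_out:
  xyz:
    - [0.0005,0,-0.0004]
    - [0.0003,0,0]
    - [0,0,0]
  angular:
    - [0,0,0]
    - [0,0,0]
    - [0,0,0]
  gripper: [-0.01,-0.01,-0.01]

```text
time: 11.1
position: [0.5032, 0.0944, 0.1294]
ee_rot: [1.791, 2.169, 0.496]
contact_force: [-0.8, 0.8, 2.3]
grip_width: 0.0433
grasp_force: 7.9
```

```bash
python3 d.py 0
```

```text
t 11.1 along 0.02936768057770973 tool err [ 8.18502564e-04 -1.87202350e-04 -4.81183999e-07] Ftool [ 0.92660098  0.38584312 -2.32235494] grip 7.882409244775772 z.a 0.9999998240819064 M [0.05253245 0.22256203 0.07524293]
```

Emit:
carry_out:
  xyz:
    - [0.0004,0,0]
    - [0,0,0.0003]
    - [0,0,0]
  angular:
    - [0,0,0]
    - [0,0,0]
    - [0,0,0]
  gripper: [-0.01,-0.01,-0.01]

```text
time: 11.48
position: [0.5031, 0.0948, 0.1289]
ee_rot: [1.792, 2.169, 0.496]
contact_force: [-1.0, 0.6, 0.2]
grip_width: 0.0434
grasp_force: 7.8
```

```bash
python3 d.py 0
```

```text
t 11.475 along 0.02894193837805947 tool err [ 1.22762841e-03 -3.91089470e-04 -4.47606201e-07] Ftool [ 0.75714747 -0.66087681 -0.56584558] grip 7.787830084562302 z.a 0.9999997040118218 M [-0.06938321  0.22724313  0.00444508]
```

Emit:
carry_out:
  xyz:
    - [0,0.0003,0.0003]
    - [0,0,0.0003]
    - [0,0,0]
  angular:
    - [0,0,0]
    - [0,0,0]
    - [0,0,0]
  gripper: [-0.01,-0.01,-0.01]

```text
time: 11.85
position: [0.5034, 0.095, 0.1286]
ee_rot: [1.792, 2.169, 0.496]
contact_force: [-1.9, 0.6, 0.7]
grip_width: 0.0432
grasp_force: 7.9
```

```bash
python3 d.py 0
```

```text
t 11.85 along 0.028522928861321673 tool err [ 1.36300516e-03 -2.35520326e-04 -3.57140422e-07] Ftool [ 0.91386309 -1.30464435 -1.41273068] grip 7.87765346467495 z.a 0.9999996797987795 M [0.079301   0.43425353 0.11674054]
```

Emit:
carry_out:
  xyz:
    - [0.0003,-0.0003,0.0002]
    - [0,0,0.0002]
    - [0,0,0]
  angular:
    - [0,0,0]
    - [0,0,0]
    - [0,0,0]
  gripper: [-0.01,-0.01,-0.01]

```text
time: 12.22
position: [0.5035, 0.0953, 0.1283]
ee_rot: [1.791, 2.169, 0.496]
contact_force: [-3.4, 1.1, 2.8]
grip_width: 0.0434
grasp_force: 7.9
```

```bash
python3 d.py 0
```

```text
t 12.225 along 0.02819648354985561 tool err [ 1.64025300e-03 -2.62868088e-04 -6.67810303e-07] Ftool [ 1.72553061 -1.57238766 -3.90776542] grip 7.937543615698814 z.a 0.9999999015707349 M [0.08940408 0.48964547 0.12572849]
```

Emit:
carry_out:
  xyz:
    - [0.0004,-0.0004,0]
    - [0,0,0]
    - [0,0,0]
  angular:
    - [0,0,0]
    - [0,0,0]
    - [0,0,0]
  gripper: [-0.01,-0.01,-0.01]

```text
time: 12.6
position: [0.5034, 0.0955, 0.1281]
ee_rot: [1.791, 2.168, 0.497]
contact_force: [-0.9, -0.4, 0.1]
grip_width: 0.0429
grasp_force: 7.8
```

```bash
python3 d.py 0
```

```text
t 12.6 along 0.028062429974973952 tool err [ 1.90198885e-03 -3.75536095e-04 -1.29541634e-06] Ftool [-0.21974284 -0.82275548 -0.51824875] grip 7.810763865709305 z.a 0.9999997463994547 M [-0.01505183  0.2534534  -0.05457274]
```

Emit:
carry_out:
  xyz:
    - [0.0003,0,0.0003]
    - [0,0,0.0003]
    - [0,0,0]
  angular:
    - [0,0,0]
    - [0,0,0]
    - [0,0,0]
  gripper: [-0.01,-0.01,-0.01]

```text
time: 12.98
position: [0.5033, 0.0959, 0.1275]
ee_rot: [1.791, 2.169, 0.496]
contact_force: [-1.0, -0.0, -0.6]
grip_width: 0.043
grasp_force: 7.8
```

```bash
python3 d.py 0
```

```text
t 12.975 along 0.027509202371170324 tool err [ 2.26486610e-03 -6.39149842e-04 -1.11949318e-06] Ftool [ 0.15825047 -1.10629422  0.12388337] grip 7.847973704338074 z.a 0.9999998577685815 M [-0.08147718  0.2573222  -0.04698023]
```

Emit:
carry_out:
  xyz:
    - [0,0,0.0004]
    - [0,0,0.0003]
    - [0,0,0]
  angular:
    - [0,0,0]
    - [0,0,0]
    - [0,0,0]
  gripper: [-0.01,-0.01,-0.01]

```text
time: 13.35
position: [0.5034, 0.096, 0.1269]
ee_rot: [1.792, 2.169, 0.496]
contact_force: [-2.7, -0.1, 3.1]
grip_width: 0.0436
grasp_force: 8.0
```

```bash
python3 d.py 0
```

```text
t 13.35 along 0.026894514035986066 tool err [ 2.33664755e-03 -7.89026532e-04 -7.73301933e-07] Ftool [ 0.36513409 -1.04806003 -3.93515365] grip 7.966460511088371 z.a 0.9999998556412255 M [0.01675564 0.48989574 0.09807022]
```

Emit:
carry_out:
  xyz:
    - [0,-0.0004,0]
    - [0,0,0]
    - [0,0,0]
  angular:
    - [0,0,0]
    - [0,0,0]
    - [0,0,0]
  gripper: [-0.01,-0.01,-0.01]

```text
time: 13.72
position: [0.5033, 0.0959, 0.1268]
ee_rot: [1.791, 2.169, 0.496]
contact_force: [-2.9, 0.9, 1.1]
grip_width: 0.0434
grasp_force: 7.9
```

```bash
python3 d.py 0
```

```text
t 13.725 along 0.026834606065423525 tool err [ 2.29617973e-03 -9.25309481e-04 -1.26334867e-06] Ftool [ 1.38768292 -1.90488162 -2.14741589] grip 7.922947257757187 z.a 0.9999998688884421 M [0.09898037 0.39665755 0.03444184]
```

Emit:
carry_out:
  xyz:
    - [0.0003,-0.0005,0]
    - [0,0,0.0003]
    - [0,0,0]
  angular:
    - [0,0,0]
    - [0,0,0]
    - [0,0,0]
  gripper: [-0.01,-0.01,-0.01]

```text
time: 14.1
position: [0.5031, 0.0961, 0.1263]
ee_rot: [1.791, 2.168, 0.497]
contact_force: [-1.1, -0.7, 1.4]
grip_width: 0.0434
grasp_force: 7.9
```

```bash
python3 d.py 0; python3 d.py 0
```

```text
t 14.1 along 0.026528668301682237 tool err [ 2.46394338e-03 -1.26473293e-03 -2.09785011e-06] Ftool [-0.51112506 -0.47495799 -1.75876968] grip 7.893402725458145 z.a 0.9999997108192421 M [-0.04533601  0.25700993  0.07541001]
t 14.1 along 0.026528668301682237 tool err [ 2.46394338e-03 -1.26473293e-03 -2.09785011e-06] Ftool [-0.51112506 -0.47495799 -1.75876968] grip 7.893402725458145 z.a 0.9999997108192421 M [-0.04533601  0.25700993  0.07541001]
```

Emit:
carry_out:
  xyz:
    - [0,-0.0002,0.0003]
    - [0,0,0.0002]
    - [0,0,0]
  angular:
    - [0,0,0]
    - [0,0,0]
    - [0,0,0]
  gripper: [-0.01,-0.01,-0.01]

```text
time: 14.48
position: [0.5032, 0.0961, 0.1261]
ee_rot: [1.791, 2.168, 0.497]
contact_force: [-2.7, -1.2, 5.3]
grip_width: 0.0431
grasp_force: 8.0
```

```bash
python3 d.py 0
```

```text
t 14.475 along 0.026323729070480934 tool err [ 2.49149676e-03 -1.29600197e-03 -2.85539681e-06] Ftool [-0.655237   -0.23818805 -6.04268427] grip 8.048846572637558 z.a 0.9999993086061614 M [-0.14816866  0.28750329 -0.05807775]
```

Pure axial load with no sideways force means the egg is seated. Ease off and open slowly.

Emit:
carry_out:
  xyz:
    - [0,0,-0.0003]
    - [0,0,0]
    - [0,0,0]
    - [0,0,0]
    - [0,0,0]
    - [0,0,0]
  angular:
    - [0,0,0]
    - [0,0,0]
    - [0,0,0]
    - [0,0,0]
    - [0,0,0]
    - [0,0,0]
  gripper: [-0.01,-0.02,-0.03,-0.04,-0.05,-0.06]

```text
time: 15.22
position: [0.5026, 0.0961, 0.1258]
ee_rot: [1.792, 2.169, 0.496]
contact_force: [0.6, -0.2, -0.2]
grip_width: 0.0452
grasp_force: 0.0
```

```bash
python3 d.py 0
```

```text
t 15.225 along 0.026222143093525923 tool err [ 2.60387190e-03 -1.94922228e-03 -3.26845189e-08] Ftool [-0.30191225  0.45337055  0.43614526] grip 0.0 z.a 0.9999997139832768 M [-0.03286667  0.27726103  0.00378227]
```

Emit:
carry_out:
  xyz:
    - [0,0,0]
    - [0,0,0]
    - [0,0,0]
    - [0,0,-0.01]
    - [0,0,-0.02]
    - [0,0,-0.04]
    - [0,0,-0.04]
    - [0,0,0]
  angular:
    - [0,0,0]
    - [0,0,0]
    - [0,0,0]
    - [0,0,0]
    - [0,0,0]
    - [0,0,0]
    - [0,0,0]
    - [0,0,0]
  gripper: [-0.15,-0.3,-0.4,-0.4,-0.4,-0.4,-0.4,-0.4]

```text
time: 16.23
position: [0.4564, 0.0871, 0.2287]
ee_rot: [1.787, 2.164, 0.503]
contact_force: [0.5, -0.1, 0.2]
grip_width: 0.0597
grasp_force: 0.0
```

```bash
cat >> d.py <<'E'
if len(sys.argv)>2:
    m=ctrl.camera_model("wrist");im=ctrl.get_image("wrist");cv2.imwrite(sys.argv[2],im[:,:,::-1]);np.savez(sys.argv[2][:-4],**m)
    for yy in (-.062,0,.062):
        for h in (0,.01):
            q=O+Tz@[0,yy,.085]+(.02+h)*a; print(yy,h,"mouth",proj(m,q).round(1),"girth",proj(m,q+.018*a).round(1))
E
python3 d.py 0 pics/w6.png
```

```text
t 16.225 along 0.13940230205209014 tool err [2.56966887e-03 3.74770236e-04 6.02283619e-07] Ftool [-0.21063183  0.48703912  0.00997429] grip 0.0 z.a 0.9999728130283535 M [-0.10716721  0.14378881 -0.00579793]
-0.062 0 mouth [[278.7 276. ]] girth [[278.8 285.7]]
-0.062 0.01 mouth [[278.8 281.2]] girth [[278.8 291.6]]
0 0 mouth [[278.6 213.1]] girth [[278.6 219.2]]
0 0.01 mouth [[278.6 216.4]] girth [[278.6 223. ]]
0.062 0 mouth [[278.4 141.2]] girth [[278.4 142.7]]
0.062 0.01 mouth [[278.4 142. ]] girth [[278.4 143.6]]
```

View pics/w6.png

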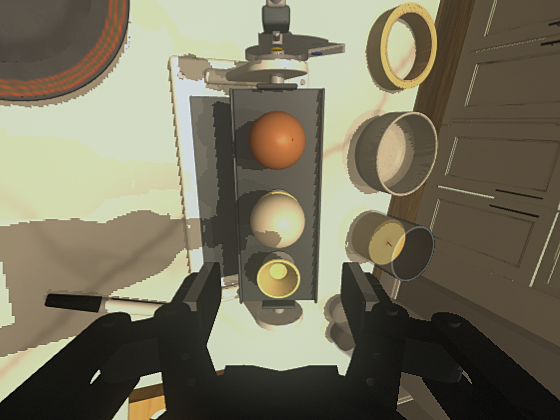

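White egg sits at (277.5,219.5) in line with egg c at (277,139.5), and is let go. The pocket_0 mouth is at (278.5,278), which with the 2.5 mm bias seen means roughly 9 mm up. Now the brown egg.

Emit:
carry_out:
  xyz:
    - [0,0,0]
    - [-0.03,0,0]
    - [-0.04,0,0]
    - [0,0,0]
    - [0,0,0]
    - [-0.04,0,0]
    - [-0.05,0,0]
    - [-0.05,0.0035,0]
  angular:
    - [0.09,0,0]
    - [0.09,0,0]
    - [0.09,0,0]
    - [0.09,0,0]
    - [0.09,0,0]
    - [0,0,0]
    - [0,0,0]
    - [0,0,0]
  gripper: [-0.4,-0.4,-0.4,-0.4,-0.4,-0.4,-0.4,-0.4]

```text
time: 17.27
position: [0.4989, -0.1197, 0.2235]
ee_rot: [-1.999, -2.421, 0.002]
contact_force: [0.7, -0.5, -0.6]
grip_width: 0.0602
grasp_force: 0.0
```

Emit:
carry_out:
  xyz:
    - [-0.05,0,0.01]
    - [-0.05,0,0.018]
    - [-0.041,0,0.03]
    - [0,0,0.03]
    - [0,0,0.03]
    - [0,0,0.02]
    - [0,0,0]
    - [0,0,0]
  angular:
    - [0,0,0]
    - [0,0,0]
    - [0,0,0]
    - [0,0,0]
    - [0,0,0]
    - [0,0,0]
    - [0,0,0]
    - [0,0,0]
  gripper: [-0.4,-0.4,-0.4,-0.4,-0.4,-0.4,-0.4,-0.4]

```text
time: 18.27
position: [0.5259, -0.2571, 0.0871]
ee_rot: [2.001, 2.422, -0.0]
contact_force: [-0.5, 0.0, -0.3]
grip_width: 0.0597
grasp_force: 0.0
```

```bash
python3 - <<'E'
from rig import ctrl
from h import *
s=ctrl.state();print(s["time"],s["position"],s["grip_width"],R.from_rotvec(s["ee_rot"]).as_matrix().round(3))
m=ctrl.camera_model("wrist");im=ctrl.get_image("wrist");cv2.imwrite("pics/w7.png",im[:,:,::-1]);np.savez("w7",**m)
p=np.array([.5262,-.2570,.038]);u=proj(m,p)[0];print("pred",u,proj(m,s["position"]),"px/mm",(proj(m,p+[.01,0,0])-u)/10,(proj(m,p+[0,.01,0])-u)/10)
hsv=cv2.cvtColor(im[:,:,::-1].copy(),cv2.COLOR_BGR2HSV);x,y=u.astype(int)
hsv=hsv[y-50:y+50,x-50:x+50]
mk=((hsv[...,0]<11)|(hsv[...,0]>170))&(hsv[...,1]>90)
mk=cv2.morphologyEx(mk.astype(np.uint8),cv2.MORPH_OPEN,np.ones((3,3)))
c=max(cv2.findContours(mk,0,2)[0],key=cv2.contourArea);print(cv2.contourArea(c),cv2.minEnclosingCircle(c),np.array(cv2.boundingRect(c)),(x-50,y-50))
E
```

```text
18.275 [ 0.52587402 -0.25707616  0.08706157] 0.05968726055230363 [[-0.189  0.982  0.   ]
 [ 0.982  0.189 -0.   ]
 [-0.     0.    -1.   ]]
pred [280.449779  251.2657209] [[279.66691505 294.79581841]] px/mm [[1.61785835 0.28876071]] [[ 0.31866143 -1.52062465]]Traceback (most recent call last):
  File "<stdin>", line 10, in <module>
ValueError: max() iterable argument is empty
```

View pics/w7.png

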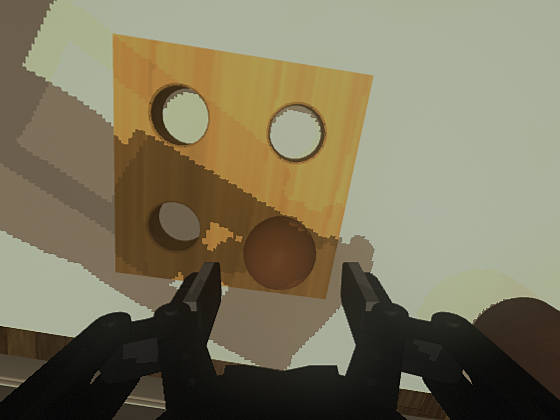

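Brown egg circle is at (280,253), r 36, with the pads at columns 220 and 342, so it is centred.

Emit:
carry_out:
  xyz:
    - [-0.001,-0.0006,0.02]
    - [0,0,0.02]
    - [0,0,0.0095]
    - [0,0,0]
    - [0,0,0]
    - [0,0,0]
    - [0,0,0]
    - [0,0,0]
  angular:
    - [0,0,0]
    - [0,0,0]
    - [0,0,0]
    - [0,0,0]
    - [0,0,0]
    - [0,0,0]
    - [0,0,0]
    - [0,0,0]
  gripper: [-0.4,-0.4,-0.4,-0.3,-0.2,-0.1,-0.06,-0.05]
  squeeze: 6

```text
time: 19.32
position: [0.5253, -0.2581, 0.0378]
ee_rot: [2.0, 2.422, 0.0]
contact_force: [0.9, -0.8, -0.4]
grip_width: 0.0452
grasp_force: 0.0
```

Emit:
carry_out:
  xyz:
    - [0,0,0]
    - [0,0,0]
    - [0,0,0]
  angular:
    - [0,0,0]
    - [0,0,0]
    - [0,0,0]
  gripper: [-0.04,-0.03,-0.03]

```text
time: 19.7
position: [0.5252, -0.2581, 0.0376]
ee_rot: [2.001, 2.422, -0.0]
contact_force: [0.0, 0.5, 0.6]
grip_width: 0.0441
grasp_force: 0.0
```

Nicely centred. Close to a light grip and lift.

Emit:
carry_out:
  xyz:
    - [0,0,0]
    - [0,0,0]
    - [0,0,0]
    - [0,0,0]
  angular:
    - [0,0,0]
    - [0,0,0]
    - [0,0,0]
    - [0,0,0]
  gripper: [-0.02,-0.015,-0.01,-0.01]

```text
time: 20.2
position: [0.5252, -0.2581, 0.0376]
ee_rot: [2.001, 2.422, 0.0]
contact_force: [0.4, 1.1, 1.2]
grip_width: 0.043
grasp_force: 7.7
```

Emit:
carry_out:
  xyz:
    - [0,0,-0.004]
    - [0,0,-0.01]
    - [0,0,-0.02]
    - [0,0,-0.03]
    - [0,0,-0.04]
    - [0,0,-0.04]
    - [0.0,0,-0.018]
    - [0,0,0]
  angular:
    - [0,0,0]
    - [0,0,0]
    - [0,0,0]
    - [0,0,0]
    - [0,0,0]
    - [0,0,0]
    - [0,0,0]
    - [0,0,0]
  gripper: [-0.01,-0.01,-0.01,-0.01,-0.01,-0.01,-0.01,-0.01]

```text
time: 21.2
position: [0.5258, -0.2584, 0.2017]
ee_rot: [1.998, 2.419, 0.001]
contact_force: [0.3, -0.2, -1.3]
grip_width: 0.0434
grasp_force: 7.8
```

Emit:
carry_out:
  xyz:
    - [0.02,0.001,0]
    - [0.04,0.002,0.001]
    - [0.05,0.002,0.001]
    - [0.05,0.002,0.001]
    - [0.05,0.002,0.001]
    - [0.04,0.002,0.001]
    - [0.0388,0.0023,0.0026]
    - [0,0,0]
  angular:
    - [0,0,0]
    - [0,0,0]
    - [0,0,0]
    - [0,0,0]
    - [0,0,0]
    - [0,0,0]
    - [0,0,0]
    - [0,0,0]
  gripper: [-0.01,-0.01,-0.01,-0.01,-0.01,-0.01,-0.01,-0.01]

```text
time: 22.2
position: [0.4815, 0.0308, 0.1905]
ee_rot: [-1.993, -2.424, 0.003]
contact_force: [0.1, -0.2, -1.0]
grip_width: 0.0431
grasp_force: 7.8
```

Emit:
carry_out:
  xyz:
    - [0,0,0]
    - [0,0,0]
    - [0,0,0]
    - [0,0,0]
    - [0,0,0]
    - [0,0,0]
    - [0,0,0]
    - [0,0,0]
  angular:
    - [-0.05,0,0]
    - [-0.08,0,0]
    - [-0.08,0,0]
    - [-0.08,0,0]
    - [-0.08,0,0]
    - [-0.08,0,0]
    - [0,0,0]
    - [0,0,0]
  gripper: [-0.01,-0.01,-0.01,-0.01,-0.01,-0.01,-0.01,-0.01]

```text
time: 23.2
position: [0.4839, 0.0279, 0.1919]
ee_rot: [1.792, 2.169, 0.495]
contact_force: [-0.4, -0.2, -0.8]
grip_width: 0.043
grasp_force: 7.8
```

```bash
python3 d.py -0.062; python3 - <<'E'
from rig import ctrl
from h import *
im=ctrl.get_image("wrist")[:,:,::-1].copy();hs=cv2.cvtColor(im,cv2.COLOR_BGR2HSV)
def circ(h,box,f):
    x0,y0,x1,y1=box;k=(f(h[y0:y1,x0:x1])).astype(np.uint8);k=cv2.morphologyEx(k,cv2.MORPH_OPEN,np.ones((5,5)))
    c=cv2.findContours(k,0,2)[0]
    if c: c=max(c,key=cv2.contourArea);e=cv2.minEnclosingCircle(c);print(np.array(e[0])+[x0,y0],e[1],cv2.contourArea(c))
red=lambda h:((h[...,0]<16)|(h[...,0]>172))&(h[...,1]>70)&(h[...,2]>25)
circ(hs,(215,235,345,380),red)
w=cv2.cvtColor(cv2.imread("pics/w3.png"),cv2.COLOR_BGR2HSV)
print(hs[300,220:345:12].tolist());
E
```

```text
t 23.2 along 0.099407347314024 tool err [ 1.19955537e-03 -1.42850893e-03  5.29232350e-07] Ftool [-0.12395497 -0.71299741  0.51898823] grip 7.785127758979797 z.a 0.999999305429017 M [-0.02672345  0.28541038  0.01429212]
[280.53464508 296.08891296] 51.211143493652344 7659.5
[[21, 53, 63], [13, 114, 65], [14, 147, 104], [13, 153, 113], [13, 154, 121], [13, 149, 128], [13, 154, 124], [13, 155, 122], [13, 150, 117], [13, 143, 107], [18, 66, 50]]
```

Emit:
carry_out:
  xyz:
    - [0,0,0.01]
    - [0,0,0.02]
    - [0,0,0.02]
    - [0,0,0.01]
    - [0,0,0.006]
    - [0,0,0.0034]
    - [0,0,0]
    - [0,0,0]
  angular:
    - [0,0,0]
    - [0,0,0]
    - [0,0,0]
    - [0,0,0]
    - [0,0,0]
    - [0,0,0]
    - [0,0,0]
    - [0,0,0]
  gripper: [-0.01,-0.01,-0.01,-0.01,-0.01,-0.01,-0.01,-0.01]

```text
time: 24.25
position: [0.5134, 0.0337, 0.1299]
ee_rot: [1.791, 2.168, 0.497]
contact_force: [0.2, -0.6, -0.8]
grip_width: 0.0437
grasp_force: 7.8
```

```bash
python3 d.py -0.062
```

```text
t 24.25 along 0.030484133017364627 tool err [ 1.32458805e-03 -1.27211323e-03 -1.95886925e-06] Ftool [-0.66085836 -0.28504727  0.70656243] grip 7.780034691095352 z.a 0.9999994224224321 M [ 0.01370303  0.25871777 -0.05128769]
```

Emit:
carry_out:
  xyz:
    - [0,0,0.0004]
    - [0,0,0.0004]
    - [0,0,0]
  angular:
    - [0,0,0]
    - [0,0,0]
    - [0,0,0]
  gripper: [-0.01,-0.01,-0.01]

```text
time: 24.62
position: [0.5137, 0.0338, 0.1288]
ee_rot: [1.791, 2.169, 0.496]
contact_force: [0.1, -0.8, -1.3]
grip_width: 0.0431
grasp_force: 7.8
```

```bash
python3 d.py -0.062
```

```text
t 24.625 along 0.029385660632316655 tool err [ 1.35611459e-03 -1.51349263e-03 -1.01183030e-06] Ftool [-0.79999987 -0.55062148  1.13097179] grip 7.780020833015442 z.a 0.9999998299107038 M [-0.02044875  0.30033602  0.04111913]
```

Emit:
carry_out:
  xyz:
    - [0,0,0.0004]
    - [0,0,0.0004]
    - [0,0,0]
  angular:
    - [0,0,0]
    - [0,0,0]
    - [0,0,0]
  gripper: [-0.01,-0.01,-0.01]

```text
time: 25.0
position: [0.514, 0.0339, 0.128]
ee_rot: [1.791, 2.169, 0.496]
contact_force: [-0.9, 0.5, -0.9]
grip_width: 0.0435
grasp_force: 7.8
```

```bash
python3 d.py -0.062
```

```text
t 25.0 along 0.02847672648694025 tool err [ 1.40030636e-03 -1.53129826e-03 -6.45570737e-07] Ftool [ 0.6570927  -1.0807336   0.50118271] grip 7.800887078046799 z.a 0.9999998882198671 M [-0.04703709  0.24215908 -0.02609042]
```

Emit:
carry_out:
  xyz:
    - [0,0,0.0003]
    - [0,0,0.0003]
    - [0,0,0]
  angular:
    - [0,0,0]
    - [0,0,0]
    - [0,0,0]
  gripper: [-0.01,-0.01,-0.01]

```text
time: 25.38
position: [0.5144, 0.034, 0.1276]
ee_rot: [1.791, 2.169, 0.497]
contact_force: [-0.9, 0.6, 1.6]
grip_width: 0.0431
grasp_force: 7.9
```

```bash
python3 d.py -0.062
```

```text
t 25.375 along 0.027992352209145064 tool err [ 1.42704816e-03 -1.40663793e-03 -1.05647115e-06] Ftool [ 0.74921359  0.0044519  -1.76173693] grip 7.87588432431221 z.a 0.9999998540213668 M [0.11945961 0.2576135  0.0713103 ]
```

Emit:
carry_out:
  xyz:
    - [0.0004,0,0]
    - [0,0,0.0003]
    - [0,0,0]
  angular:
    - [0,0,0]
    - [0,0,0]
    - [0,0,0]
  gripper: [-0.01,-0.01,-0.01]

```text
time: 25.75
position: [0.5145, 0.0344, 0.1274]
ee_rot: [1.791, 2.168, 0.497]
contact_force: [0.4, -0.3, 1.6]
grip_width: 0.0434
grasp_force: 7.9
```

```bash
python3 d.py -0.062
```

```text
t 25.75 along 0.02767820192463829 tool err [ 1.72327733e-03 -1.30162425e-03 -1.79451612e-06] Ftool [-0.35406952  0.97375742 -1.29315382] grip 7.882917523384094 z.a 0.9999996542159852 M [-0.03425937  0.22371517  0.00317671]
```

Emit:
carry_out:
  xyz:
    - [0,0.0002,0]
    - [0,0,0.0003]
    - [0,0,0]
  angular:
    - [0,0,0]
    - [0,0,0]
    - [0,0,0]
  gripper: [-0.01,-0.01,-0.01]

```text
time: 26.12
position: [0.5147, 0.0344, 0.1272]
ee_rot: [1.791, 2.169, 0.497]
contact_force: [-2.1, 0.2, 3.6]
grip_width: 0.0436
grasp_force: 8.0
```

```bash
python3 d.py -0.062
```

```text
t 26.125 along 0.027431697275862064 tool err [ 1.75642075e-03 -1.23904396e-03 -1.35279013e-06] Ftool [ 0.61630634 -0.24317366 -4.09408583] grip 7.977386265993118 z.a 0.9999997993739715 M [-0.03984416  0.17350176  0.00777071]
```

Emit:
carry_out:
  xyz:
    - [0.0003,0,0]
    - [0,0,0.0001]
    - [0,0,0]
  angular:
    - [0,0,0]
    - [0,0,0]
    - [0,0,0]
  gripper: [-0.01,-0.01,-0.01]

```text
time: 26.5
position: [0.5148, 0.0346, 0.1271]
ee_rot: [1.791, 2.168, 0.497]
contact_force: [-1.1, -2.9, 5.3]
grip_width: 0.0433
grasp_force: 8.0
```

```bash
python3 d.py -0.062
```

```text
t 26.5 along 0.027347666292352257 tool err [ 1.90852802e-03 -1.16632935e-03 -2.12870983e-06] Ftool [-2.60648091  0.8141182  -5.49199626] grip 8.034595102071762 z.a 0.9999995468235479 M [-0.21776683  0.23959353 -0.09870396]
```

Sideways force reversed, so it is seated between the rim's two sides. Ease back and release.

Emit:
carry_out:
  xyz:
    - [-0.0002,0,-0.0002]
    - [0,0,0]
    - [0,0,0]
    - [0,0,0]
    - [0,0,0]
    - [0,0,0]
    - [0,0,0]
  angular:
    - [0,0,0]
    - [0,0,0]
    - [0,0,0]
    - [0,0,0]
    - [0,0,0]
    - [0,0,0]
    - [0,0,0]
  gripper: [-0.01,-0.01,-0.02,-0.03,-0.04,-0.05,-0.06]

```text
time: 27.38
position: [0.5142, 0.0346, 0.1268]
ee_rot: [1.792, 2.17, 0.496]
contact_force: [0.3, -0.3, -0.4]
grip_width: 0.0451
grasp_force: 0.0
```

Emit:
carry_out:
  xyz:
    - [0,0,0]
    - [0,0,0]
    - [0,0,0]
    - [0,0,-0.01]
    - [0,0,-0.02]
    - [0,0,-0.04]
    - [0,0,-0.04]
    - [0,0,0]
  angular:
    - [0,0,0]
    - [0,0,0]
    - [0,0,0]
    - [0,0,0]
    - [0,0,0]
    - [0,0,0]
    - [0,0,0]
    - [0,0,0]
  gripper: [-0.15,-0.3,-0.4,-0.4,-0.4,-0.4,-0.4,-0.4]

```text
time: 28.38
position: [0.4682, 0.0252, 0.2299]
ee_rot: [1.787, 2.163, 0.501]
contact_force: [-0.3, 0.4, -1.1]
grip_width: 0.0601
grasp_force: 0.0
```

```bash
python3 d.py -0.062; python3 - <<'E'
from rig import ctrl
from h import *
s=ctrl.state();print(s["position"],s["joint_positions"].round(3))
c,sn=np.cos(.191),np.sin(.191);Tz=np.array([[c,-sn,0],[sn,c,0],[0,0,1]]);O=np.array([.5246,.0977,0])
m=ctrl.camera_model("wrist");im=ctrl.get_image("wrist")[:,:,::-1].copy();hs=cv2.cvtColor(im,cv2.COLOR_BGR2HSV)
a=Tz@[-np.sin(.45),0,np.cos(.45)]
for nm,y,h in [("c",.062,0),("white",0,.009),("brown",-.062,.0095)]:
    g=O+Tz@[0,y+.0015,.085]+(.038+h)*a;u=proj(m,g)[0];x,yy=u.astype(int);r=44
    H=hs[yy-r:yy+r,x-r:x+r]
    k=(H[...,0]<17)&(H[...,1]>(70 if nm!="white" else 20))&(H[...,2]>60)
    k=cv2.morphologyEx(k.astype(np.uint8),cv2.MORPH_OPEN,np.ones((5,5)))
    cs=cv2.findContours(k,0,2)[0]
    ct=max(cs,key=cv2.contourArea) if cs else None
    print(nm,"pred",u.round(1),None if ct is None else (np.array(cv2.minEnclosingCircle(ct)[0])+[x-r,yy-r],cv2.minEnclosingCircle(ct)[1]), "c",hs[yy,x])
E
```

```text
t 28.375 along 0.14052595785986513 tool err [1.51949021e-03 7.43278240e-04 1.69734027e-06] Ftool [ 0.40108255 -0.67654644  0.93998454] grip 0.0 z.a 0.999971035721072 M [-0.02549366  0.19230526  0.01667192]
[0.46818587 0.0251909  0.2298687 ] [-0.032 -0.014  2.118  0.17   0.597 -0.341]
c pred [277.9  49.7] (array([275.5,  47.5]), 35.107078552246094) c [ 12 168 191]
white pred [278.1 139.7] None c [ 40  22 207]
brown pred [278.3 219.2] (array([277.09212875, 218.9418602 ]), 27.788997650146484) c [ 16 139 202]
```

Brown egg reads (277,219) against a predicted (278,219), so it is seated and free. Now line up above the lever knob along the lever axis.

Emit:
carry_out:
  xyz:
    - [0,0,-0.02]
    - [0,0,-0.0256]
    - [0.0439,-0.001,0]
    - [0.044,-0.001,0]
    - [0.05,0,0]
    - [0.05,0,0]
    - [0.03,0,0]
    - [0,0,0]
  angular:
    - [0,0,0]
    - [0,0,0]
    - [0,0,0]
    - [0,0,0]
    - [0,0,0]
    - [0,0,0]
    - [0,0,0]
    - [0,0,0]
  gripper: [-0.4,-0.4,-0.4,-0.4,-0.4,-0.4,-0.4,-0.4]

```text
time: 29.42
position: [0.4045, 0.2372, 0.2649]
ee_rot: [1.788, 2.174, 0.494]
contact_force: [-0.4, 0.7, 0.4]
grip_width: 0.0596
grasp_force: 0.0
```

```bash
cat > k.py <<'E'
from rig import ctrl
from h import *
import sys
s=ctrl.state();Rm=R.from_rotvec(s["ee_rot"]).as_matrix();c,sn=np.cos(.191),np.sin(.191);Tz=np.array([[c,-sn,0],[sn,c,0],[0,0,1]])
K=np.array([.4403,.2417,.198])
print(s["time"],"knob in tool",Rm.T@(K-s["position"]),"tool z local",Tz.T@Rm[:,2],"F",Rm.T@s["contact_force"],s["joint_positions"].round(2))
m=ctrl.camera_model("wrist");im=ctrl.get_image("wrist");u=proj(m,K)[0];x,y=u.astype(int);r=45
g=cv2.cvtColor(im,cv2.COLOR_RGB2GRAY)[y-r:y+r,x-r:x+r];k=cv2.morphologyEx((g<45).astype(np.uint8),cv2.MORPH_OPEN,np.ones((7,7)))
cs=cv2.findContours(k,0,2)[0]
for ct in cs: print("pred",u,"seen",np.array(cv2.minEnclosingCircle(ct)[0])+[x-r,y-r],cv2.minEnclosingCircle(ct)[1],cv2.contourArea(ct))
E
python3 k.py
```

```text
29.425 knob in tool [-0.00236795  0.0035254   0.07586582] tool z local [ 4.32658408e-01  2.63086962e-04 -9.01557892e-01] F [ 0.75908388 -0.07003804 -0.44342018] [ 0.62 -0.03  2.03 -0.27  0.75  0.59]
pred [285.18365194 239.03200334] seen [280.  244.5] 18.117769241333008 461.0
```

```bash
python3 - <<'E'
from rig import ctrl
from h import *
m=ctrl.camera_model("wrist");im=ctrl.get_image("wrist");g=cv2.cvtColor(im,cv2.COLOR_RGB2GRAY)
K=np.array([.4403,.2417,.198]);u=proj(m,K)[0];x,y=u.astype(int)
print(u,"tcp",proj(m,ctrl.state()["position"]))
print((g[y-36:y+37:4,x-40:x+41:4]//10))
s=cv2.medianBlur(g[y-45:y+45,x-45:x+45],3)
c=cv2.HoughCircles(s,cv2.HOUGH_GRADIENT,1,8,param1=60,param2=10,minRadius=15,maxRadius=26)
print(None if c is None else c[0][:4]+[x-45,y-45,0])
E
```

```text
[285.41201716 237.15408809] tcp [[280.00389562 296.88251015]]
[[14 17 13 11 12 11 20 20 20 14 13 20 20 20 20 20 19 20 20 20 20]
 [20 21 12 12 12 12 20 13  5 13 17  8  7 20 20 18 19 20 20 20 20]
 [12 10  9  9 10 11 11  5  7  7  8  9  8 20 20 20 19 20 20 20 20]
 [10  9  8  8  8  9 12  5  6  7  7  9  8 13 13 20 20 20 20 20 20]
 [ 9  8  8  8  8 10  8  7  8  6  5  8  8  8  9  7 20 20 19 19 20]
 [11  9  8  8  7  7  7  4  4  4  5  5  5  7  8  7 12 14 14 19 20]
 [12 12  9  8  8  7  5  4  4  4  5  5  5  5  7  7  7  8 10  9  9]
 [ 7  8  6  8  8  8  4  4  4  4  4  5  5  5  5  7  7  6  7  7  7]
 [ 5  5  5  5  7  5  4  4  4  4  4  5  5  5  5  7  7  7  7 16 20]
 [ 5  5  5  5  5  3  3  4  4  4  5  5  5  5  4  6 10 19 20 19 19]
 [ 5  4  6  6  6  4  4  4  4  4  4  4  4  4  4  8  7  7  6 19 19]
 [ 5  9  8  8  8  8  3  3  3  4  4  4  4  4  4  8  8  8  6 20 19]
 [ 5  8  8  8  8  8  3  3  3  3  4  4  4  4  6  8  8  7  6 19 17]
 [ 5  8  8  7  7  7  8  3  3  3  3  3  3  5  8  8  8  8  6 17 19]
 [ 5  8  7  7  7  7  7  7  7  4  3  6  8  8  8  8  8  6  6 19 19]
 [ 5  6  7  7  7  7  7  5  5  5  6  8  8  8  8  8  8  8  5 19 19]
 [ 5  6  7  5  4  5  4  4  6  6  7 10  7  8  8  8  8  6  6 19 19]
 [ 4  5  4  4  4  5  4  8  8  4  4  9 19  7  8  8  8  8  7 19 19]
 [ 4  4  4  5  4  4 10  4  4  5  6  6  5 20  8  8  8  6  7 19 19]]
[[284.5        237.5         20.79999924]
 [283.5        218.5         22.10000038]
 [274.5        219.5         23.20000076]
 [283.5        281.5         16.60000038]]
```

The knob disc, at about (284.5,237.5) with r≈20, matches the prediction. Descend over it.

Emit:
carry_out:
  xyz:
    - [-0.002,0.003,0]
    - [0,0,0.02]
    - [0,0,0.02]
    - [0,0,0.02]
    - [0,0,0.01]
    - [0,0,0]
    - [0,0,0]
  angular:
    - [0,0,0]
    - [0,0,0]
    - [0,0,0]
    - [0,0,0]
    - [0,0,0]
    - [0,0,0]
    - [0,0,0]
  gripper: [-0.4,-0.4,-0.4,-0.4,-0.4,-0.4,-0.4]

```text
time: 30.4
position: [0.4384, 0.2395, 0.2053]
ee_rot: [1.792, 2.168, 0.498]
contact_force: [0.6, 1.3, 0.4]
grip_width: 0.0598
grasp_force: 0.0
```

```bash
python3 k.py|head -1
```

```text
30.4 knob in tool [ 0.00175465 -0.00116106  0.00756398] tool z local [ 4.36000968e-01 -3.35733778e-04 -8.99946133e-01] F [ 1.16023757  0.97087713 -0.00297602] [ 0.58  0.08  2.09 -0.31  0.57  0.61]
```

Emit:
carry_out:
  xyz:
    - [0.0017,-0.0012,0.0045]
    - [0,0,0.003]
    - [0,0,0]
    - [0,0,0]
    - [0,0,0]
    - [0,0,0]
    - [0,0,0]
  angular:
    - [0,0,0]
    - [0,0,0]
    - [0,0,0]
    - [0,0,0]
    - [0,0,0]
    - [0,0,0]
    - [0,0,0]
  gripper: [-0.4,-0.2,0,0.1,0.2,0.24,0.24]

```text
time: 31.32
position: [0.4399, 0.2418, 0.1974]
ee_rot: [1.791, 2.169, 0.496]
contact_force: [0.3, 0.2, -0.3]
grip_width: 0.0322
grasp_force: 0.0
```

```bash
python3 k.py|head -1
```

```text
31.325 knob in tool [-0.00012809  0.00059079 -0.00041665] tool z local [ 4.35046988e-01 -4.81233259e-04 -9.00407622e-01] F [0.10449429 0.16215218 0.4498748 ] [ 0.58  0.09  2.1  -0.32  0.55  0.63]
```

Knob bracketed with about 2 mm play each side. Swing it along the lever's arc.

Emit:
carry_out:
  xyz:
    - [0,0.00375,6e-05]
    - [0,0.00375,6e-05]
    - [0,0.00375,6e-05]
    - [0,0.00375,6e-05]
    - [0,0.00375,6e-05]
    - [0,0.00375,6e-05]
    - [0,0.00375,6e-05]
    - [0,0.00375,6e-05]
  angular:
    - [0.03,0,0]
    - [0.03,0,0]
    - [0.03,0,0]
    - [0.03,0,0]
    - [0.03,0,0]
    - [0.03,0,0]
    - [0.03,0,0]
    - [0.03,0,0]
  gripper: [0.24,0.24,0.24,0.24,0.24,0.24,0.24,0.24]

```text
time: 32.38
position: [0.4664, 0.2466, 0.2063]
ee_rot: [1.911, 2.314, 0.238]
contact_force: [-3.0, -0.4, 1.3]
grip_width: 0.0324
grasp_force: 1.5
```

Emit:
carry_out:
  xyz:
    - [0,0.00375,6e-05]
    - [0,0.00375,6e-05]
    - [0,0.00375,6e-05]
    - [0,0.00375,6e-05]
    - [0,0.00375,6e-05]
    - [0,0.00375,6e-05]
    - [0,0.00375,6e-05]
    - [0,0.00375,6e-05]
  angular:
    - [0.03,0,0]
    - [0.03,0,0]
    - [0.03,0,0]
    - [0.03,0,0]
    - [0.03,0,0]
    - [0.03,0,0]
    - [0.03,0,0]
    - [0.03,0,0]
  gripper: [0.24,0.24,0.24,0.24,0.24,0.24,0.24,0.24]

```text
time: 33.38
position: [0.4959, 0.2524, 0.2094]
ee_rot: [-1.987, -2.405, 0.042]
contact_force: [-2.8, -1.0, 1.3]
grip_width: 0.0326
grasp_force: 1.3
```

```bash
cat > l.py <<'E'
from rig import ctrl
from h import *
s=ctrl.state();Rm=R.from_rotvec(s["ee_rot"]).as_matrix();c,sn=np.cos(.191),np.sin(.191);Tz=np.array([[c,-sn,0],[sn,c,0],[0,0,1]])
K=np.array([.4403,.2417,.198]);A=K-Tz@[-.125*np.sin(.45),0,.125*np.cos(.45)]
d=Tz.T@(s["position"]-A);z=Tz.T@Rm[:,2]
print(s["time"],"TCP lean",np.arctan2(-d[0],d[2]),"r",np.hypot(d[0],d[2]),"y",d[1],"tool lean",np.arctan2(z[0],-z[2]),"F",Rm.T@s["contact_force"],s["grasp_force"],s["grip_width"],s["joint_positions"].round(2))
E
python3 l.py
```

```text
33.375 TCP lean -0.018094304407173904 r 0.12393522035545146 y -4.0851561218761126e-05 tool lean -0.0342851800895418 F [-0.44451282 -2.98516172 -1.17293555] 1.3186997920274734 0.03262335525450267 [0.45 0.33 1.65 0.01 1.19 0.25]
```

Emit:
carry_out:
  xyz:
    - [0,0.00375,6e-05]
    - [0,0.00375,6e-05]
    - [0,0.00375,6e-05]
    - [0,0.00375,6e-05]
    - [0,0.00375,6e-05]
    - [0,0.00375,6e-05]
    - [0,0.00375,6e-05]
    - [0,0.00375,6e-05]
  angular:
    - [0.03,0,0]
    - [0.03,0,0]
    - [0.03,0,0]
    - [0.03,0,0]
    - [0.03,0,0]
    - [0.03,0,0]
    - [0.03,0,0]
    - [0.03,0,0]
  gripper: [0.24,0.24,0.24,0.24,0.24,0.24,0.24,0.24]

```text
time: 34.38
position: [0.5264, 0.2584, 0.205]
ee_rot: [-1.88, -2.276, 0.311]
contact_force: [-0.7, -0.8, -0.0]
grip_width: 0.0327
grasp_force: 0.8
```

Emit:
carry_out:
  xyz:
    - [0,0.0025,3e-05]
    - [0,0.0025,3e-05]
    - [0,0.0025,3e-05]
    - [0,0.0025,3e-05]
    - [0,0.0025,3e-05]
    - [0,0.0025,3e-05]
    - [0,0.0025,3e-05]
    - [0,0.0025,3e-05]
  angular:
    - [0.02,0,0]
    - [0.02,0,0]
    - [0.02,0,0]
    - [0.02,0,0]
    - [0.02,0,0]
    - [0.02,0,0]
    - [0.02,0,0]
    - [0.02,0,0]
  gripper: [0.24,0.24,0.24,0.24,0.24,0.24,0.24,0.24]

```text
time: 35.38
position: [0.5448, 0.2619, 0.1982]
ee_rot: [-1.801, -2.181, 0.477]
contact_force: [-0.5, 0.8, 0.2]
grip_width: 0.032
grasp_force: 0.0
```

```bash
python3 l.py
```

```text
35.375 TCP lean -0.43290772308336833 r 0.12422356558029168 y 1.3590182678322451e-05 tool lean -0.4308333467491285 F [ 0.91048095 -0.37742542 -0.08014568] 0.0 0.03202265089972595 [0.39 0.61 1.28 0.08 1.67 0.19]
```

Emit:
carry_out:
  xyz:
    - [0,0.002,0]
    - [0,0,0]
    - [0,0,0]
    - [0,0,0]
  angular:
    - [0.018,0,0]
    - [0,0,0]
    - [0,0,0]
    - [0,0,0]
  gripper: [0.24,0.24,0.24,0.24]

```text
time: 35.88
position: [0.5462, 0.2622, 0.1977]
ee_rot: [-1.793, -2.17, 0.494]
contact_force: [-0.7, 0.7, -0.3]
grip_width: 0.0325
grasp_force: 0.0
```

```bash
python3 l.py
```

```text
35.875 TCP lean -0.44453823786058344 r 0.12432386259389706 y 4.568255561634148e-05 tool lean -0.44772582587462356 F [ 0.83080335 -0.32243342  0.49514516] 0.0 0.03253419361679572 [0.39 0.62 1.27 0.09 1.69 0.19]
```

Emit:
carry_out:
  xyz:
    - [0,0,0]
    - [0,0,0]
    - [0,0,0]
    - [0,0,-0.02]
    - [0,0,-0.04]
    - [0,0,-0.04]
    - [-0.03,-0.02,0]
    - [0,0,0]
  angular:
    - [0,0,0]
    - [0,0,0]
    - [0,0,0]
    - [0,0,0]
    - [0,0,0]
    - [0,0,0]
    - [0,0,0]
    - [0,0,0]
  gripper: [0.1,-0.2,-0.4,-0.4,-0.4,-0.4,-0.4,-0.4]

```text
time: 36.88
position: [0.5769, 0.2361, 0.2977]
ee_rot: [-1.796, -2.169, 0.492]
contact_force: [0.2, 0.2, -0.6]
grip_width: 0.0594
grasp_force: 0.0
```

```bash
python3 l.py; python3 - <<'E'
from rig import ctrl
from h import *
c,sn=np.cos(.191),np.sin(.191);Tz=np.array([[c,-sn,0],[sn,c,0],[0,0,1]])
K=np.array([.4403,.2417,.198]);A=K-Tz@[-.125*np.sin(.45),0,.125*np.cos(.45)]
O=A-Tz@[0,.156,.085]
a=Tz@[np.sin(.45),0,np.cos(.45)]
for n in ("wrist","top","side"):
    m=ctrl.camera_model(n);im=ctrl.get_image(n);hs=cv2.cvtColor(im,cv2.COLOR_RGB2HSV);g=hs[...,2]
    k=A+.125*a;u=proj(m,k)[0];d=np.linalg.norm(k-m["T"][:3,3]);r=m["mtx"][0,0]*.014/d;w=int(2.2*r);x,y=u.astype(int)
    def hough(ch,x,y,w,r,nm,u):
        s=ch[max(y-w,0):y+w,max(x-w,0):x+w]
        s=cv2.resize(s,None,fx=4,fy=4,interpolation=cv2.INTER_CUBIC)
        q=cv2.HoughCircles(s,cv2.HOUGH_GRADIENT,1,r*2,param1=80,param2=8,minRadius=int(3.2*r),maxRadius=int(5*r))
        print(n,nm,"pred",u.round(1),round(r,1),None if q is None else (q[0][:2]/4+[x-w,y-w,0]).round(1).tolist())
    hough(g,x,y,w,r,"knob",u)
    for nm,yy,h in (("c",.062,0),("white",0,.009),("brown",-.062,.0095)):
        p=O+Tz@[0,yy,.085]+(.02+.016+h)*a;u=proj(m,p)[0];r=m["mtx"][0,0]*.022/np.linalg.norm(p-m["T"][:3,3]);x,y=u.astype(int)
        if 0<x<560 and 0<y<420: hough(g if nm=="white" else hs[...,1],x,y,int(1.7*r),r,nm,u)
    cv2.imwrite(f"pics/end_{n}.png",im[:,:,::-1])
E
```

```text
36.875 TCP lean -0.3548472933189357 r 0.22639345163171234 y -0.031409215619169685 tool lean -0.4459573124186448 F [0.14418761 0.45976331 0.45368141] 0.0 0.05935815163240844 [0.34 0.61 1.05 0.07 1.93 0.16]
wrist knob pred [308.8 183.5] 18.9 [[309.1, 183.1, 19.0], [289.6, 185.9, 17.2]]
wrist c pred [299.2 252.4] 19.9 [[300.1, 253.6, 19.9], [275.1, 222.1, 16.6]]
wrist white pred [298.8 306.2] 18.7 [[299.9, 307.6, 19.2], [297.9, 298.4, 16.1]]
wrist brown pred [298. 352.] 17.0 [[299.4, 353.9, 18.6], [298.1, 344.9, 17.4]]
top knob pred [146.7 215.1] 6.5 None
top c pred [199.4 228.4] 9.7 [[199.4, 227.9, 9.6], [200.6, 232.9, 8.3]]
top white pred [225.7 221.3] 9.8 [[225.9, 221.9, 10.1]]
top brown pred [253. 216.] 9.8 [[252.9, 216.6, 10.7]]
side knob pred [245.9 255.7] 8.9 [[246.1, 255.4, 8.9], [251.1, 259.6, 8.9]]
side c pred [275.2 262.2] 12.1 [[274.9, 261.1, 11.8], [288.1, 280.6, 12.9]]
side white pred [275.1 239.6] 11.5 [[275.4, 239.4, 11.6], [278.4, 220.9, 13.0]]
side brown pred [276.9 222.5] 10.9 [[276.6, 222.1, 10.8], [275.1, 238.6, 10.9]]
```

Knob and all three eggs are where they should be in every view (within about 2 px), and the tool is clear. Handing in.

```bash
python3 -c "
from rig import ctrl
print(ctrl.job_done())"
```

```text
the job is handed in; nothing more can be done
None
```

I handed the job in at about 37 s (no score came back): the white and brown eggs are in the two empty cups, and in the last camera check the lever was in the far (blue-dot) notch with all three eggs seated and the tool clear.

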